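# Reassemble the washed chopper and hold its lid on pulse

### The arm

A 6-joint arm with a two-finger parallel gripper is mounted at the origin on the work surface. World frame = base frame: x ahead of the robot, y to its left, z up, the work surface at z = 0. Lengths are in mm, angles in rad, forces in N, time in s.
With the tool pointing down it reaches from about 275 to 1000 mm from the base axis. Payload 8.4 kg.
Tool frame: the origin (TCP) lies midway between the tips of the shut fingers; the grasp point (between the pads) lies grip_depth behind it (grip_depth is the distance from the TCP to the grasp point, in mm); z points along the fingers, y is the line along which they close (so a half turn about z gives the same grasp; the last joint's range is limited). The gripper opens to 85 mm and grips with 20 to 120 N. Pads are 22 mm wide; open, the fingers measure 114 mm over their backs; the gripper's body (76 mm by 85 mm) begins 54 mm behind the grasp point. The pads swing forward as they close: fully open they stand 13 mm farther back than shut.
Start: joints at [-1.341, 0.353, 1.633, -0, 1.155, -0.002], TCP at [143.579, -608.287, 231.281] pointing down, gripper open.
Joint ranges: [-2.63, 2.63], [-0.92, 2.1], [0.06, 2.66], [-1.3, 4.44], [0, 2.69], [-3.02, 3.02]. Speed limits (rad/s): [2.22, 2.22, 2.79, 3.14, 3.14, 3.14].

### API

Orientations are given as [roll, pitch, yaw] about the fixed x, y, z axes, in that order (R = Rz(yaw) Ry(pitch) Rx(roll)).
In Python, from rig import * gives the robot as it stands.
- The arm moves only by the shell command python3 -m creep 'ROWS' [FORCE]. ROWS is JSON, a list of rows, each an object of numbers: "x", "y", "z": the shift along the tool's x, y, z in mm; "rx", "ry", "rz": the turn, a rotation vector about the tool's x, y, z in rad; "hand": the finger opening in mm, from 0 to 85.4. A call has 1 to 20 rows; each row shifts and turns the commanded pose from where the row before left it, along the tool's axes as they then stand; what a row does not reach is not made up. A row lasts 1/8 s, in which the tool goes at most 62.5 mm and 10.7 degrees, less where a joint would pass 70% of its speed; a pose out of reach is approached as far as the arm can. A call with a gripper value outside its range is refused whole. The fingers move at their own pace and stop on an object; FORCE is the grip in N (left out, the last holds). Time passes only in rows, so rows that do not move let the fingers close. It gives the time, the measured TCP pose, the force, the opening and the grip force at its end, in the units of the state.
- sense(): the state, without advancing time (a new reading comes with each control period).
- grab_frame(name): name is "scene" or "top" or "wrist"; returns the picture (480x640x3 uint8, red, green, blue); there is no depth.
- get_calibration(name): a dict with "K" (3x3 intrinsics, pixels), "k1" (the pictures are not rectified: a ray, as slopes to the right and down, at radius r is drawn at 1 + k1 r^2 times it, then the intrinsics apply), "R" (3x3) and "t" (3): a world point X has camera coordinates R X + t. Camera axes: x right, y down, z forward; pixel columns grow to the right and rows downward; lengths in mm; the calibration is good to about 2 mm. A picture is of the moment at which its call begins: read the wrist's pose just before it. get_calibration takes no time and is no camera call; for the wrist camera it gives the pose at the moment of the call.
- sign_off(): hands the job in; it is judged then, once.
The state is a dict: "clock": time; "qpos": joint angles; "qvel": joint speeds; "joint_efforts": joint torques, N m; "eef_pos": TCP position; "tcp_rot": TCP orientation; "contact_force": force on the tool from outside, world axes, zero at the start; "wrist_torque": the same for the moment, N m; "opening": opening from 0.0 (shut) to 1.0 (fully open); "grasp_force": force on a finger pad.
Only numpy, scipy, OpenCV 4.12 (cv2) and the standard library are available. Lean on these libraries where they do the work, as an engineer would, in place of code of your own. Each camera call takes 0.05 s, during which the arm holds its last target. There are 200 camera calls.

### The job

Put the washed mini chopper back together and hold it on pulse: stand the S-blade upright on the spindle in the bowl, fully down, then fit the lid with its two tabs down in the collar's gaps. Turn the lid clockwise, seen from above, to the orange pulse marks, half way to the lock, without ever letting it click into the lock, and finish with the lid still held there in the gripper against its spring. Leave the rest of the kitchen things where they are.

Things in the scene. Friction and masses are not known exactly. Their poses are not given: they have to be found in the camera images.
- chopper: Mini food chopper, fixed to the counter. Origin: centre of its underside, z up the bowl axis. White motor base 148 mm wide, 84 high; clear open bowl, floor 89 mm and rim 160 mm up, inner radius 49. White bayonet collar round the rim: outer radius 77, top 172 mm up, clear inside radius 58. Handle column (to 168 mm up, 95 mm from the axis) at -45 deg, between +x and -y.
- spindle_tip (a point): Pointed tip of the steel spindle, 9 mm in diameter, standing 42 mm high on the bowl floor on the bowl axis; the tip is 131 mm above the counter.
- collar_gap (a point): Middle of one of the collar's two open gaps, on its ledge (green mark), 66 mm from the axis along the chopper's +x; the other is opposite, along -x. Each is 34 deg wide. Clockwise of each (from above) a roofed slot, 7.5 mm high above the rim, for the lid's tabs runs from 17 to 73 deg; anticlockwise is blocked.
- pulse_mark (a point): Orange pulse mark on the collar's top, 68 mm from the axis, 30 deg clockwise (from above) of collar_gap; another is opposite. The lid's white stripes point at the two orange marks on pulse. The black marks at 60 deg clockwise are the lock.
- pulse_switch (a joint): Spring-loaded switch in the slots, pushed by the lid's tabs. Rad, 0 at rest, growing clockwise. The tabs meet it when the lid is about 10 deg past the gaps' middle, then it turns with the lid: about 0.35 at the orange marks. Spring 0.08 N m at 0, 0.22 at 0.35; it turns a released lid back. From about 0.49 the lock plungers resist; past 0.68 it snaps into the lock.
- blade: S-blade, 55 g, upright on the drying mat: white hub, 20 mm wide, 66 high, orange top; two steel wings 9 and 26 mm up, reaching 41 mm out. Origin: centre of its underside, z up. Bore from below 12 mm wide, 48 deep, flared mouth, fits at any yaw. Seated, its underside is 89 mm above the counter and its top 5 mm below the rim. Grip the hub's top 18 mm.
- lid: Grey bayonet lid, 110 g, right way up on the drying mat. Origin: centre of its underside, z up. Plug 0 to 10 mm up, 93 mm wide, tapered to 86 below, enters the bowl; flange 10 to 15 mm up, 114 wide, rests on the rim; two tabs 15 mm wide at flange height reach 67 mm out along +x and -x (white stripes). Fits either way round. Seated, origin 150 mm above the counter.
- lid_bar (a point): Middle of the top of the lid's black grip bar, 42 mm above the lid's underside on its axis. The bar runs along the lid's x, 64 mm long, 16 mm thick across y, 27 mm high above the flange. Pinched there, the lid can tip a little about the fingers when swung fast; pressing it down on the rim levels it.
- whisk_disc: Grey hub with a round disc, 60 mm wide, 66 mm high: another chopper attachment, to be left alone. Origin: centre of its underside.
- rice_bowl: White rice bowl, 110 mm wide, 55 mm high, to be left alone. Origin: centre of its underside.
- mug: Blue mug, 72 mm wide, 75 mm high, to be left alone. Origin: centre of its underside.
- soap_pump: White hand-soap pump bottle, 68 mm wide, 195 mm high, to be left alone. Origin: centre of its underside.
- spice_jar: Glass jar with red cap, 44 mm wide, 95 mm high, to be left alone. Origin: centre of its underside.
- tumbler: Glass tumbler, 68 mm wide, 90 mm high, to be left alone. Origin: centre of its underside.
Not all that is in view belongs to the job. What is shaped like the lid but red is not meant.

How it is judged (in metres and radians):
On the way, in this order (a step that is already met when the one before it is completed fails the run):
1. the blade stands fully down on the spindle in the bowl, let go (horizontal distance between blade and chopper below 0.004 m and z of blade in the frame of chopper between 0.085 and 0.0925 m and angle between blade's own z axis and vertical below 0.08 rad and contact force between the fingers and blade below 0.1 N), for 0.2 s.
2. the lid lies on the rim with its tabs down in the gaps of the collar, not yet turned under the slots' roofs by more than a little (horizontal distance between lid and chopper below 0.005 m and z of lid in the frame of chopper between 0.147 and 0.154 m and angle between lid's own z axis and vertical below 0.08 rad and angle between the x axis of lid and the x axis of chopper, either way round below 0.3 rad), for 0.1 s.
At the end, for the whole second after the job is handed in: Blade upright, within 4 mm of the bowl axis and 3.5 mm of fully down; lid level on the rim (4 mm in height, 5 mm off axis), turned clockwise 30 deg (23 to 37) from the gaps, pressing the switch to 0.2 to 0.5 rad; at rest and still gripped by the fingers (over 1 N) (horizontal distance between blade and chopper below 0.004 m and z of blade in the frame of chopper between 0.085 and 0.0925 m and angle between each of blade, lid's own z axis and vertical below 0.08 rad and horizontal distance between lid and chopper below 0.005 m and z of lid in the frame of chopper between 0.147 and 0.154 m and angle between the x axis of lid and the x axis of chopper, either way round between 0.4 and 0.65 rad and value of joint pulse_switch between 0.2 and 0.5 rad and contact force between the fingers and lid above 1 N and angular speed of lid below 0.15 rad/s and linear speed of lid below 0.02 m/s); the arm keeps its last pose, push and grip.
It fails at once if the lid is forced into the lock click (value of joint pulse_switch above 0.68 rad).
It fails at once if a bystander is pushed more than 3 cm or knocked over (distance of any of whisk_disc, rice_bowl, mug, soap_pump, spice_jar, tumbler from where it was at the start of the episode above 0.03 m or angle between any of whisk_disc, rice_bowl, mug, soap_pump, spice_jar, tumbler's own z axis and vertical above 0.5 rad).
It also fails if it takes over 67 s, if anything falls off the work surface, if the arm or the gripper's body presses on something with over 40 N, if the wrist force passes 120 N, or if a joint passes its speed limit or range.

## Working session

There is one attempt and no reset: what is moved stays moved. The work goes in short steps, Python scripts to look and compute and a shell command to move; the robot and the scene stay as the last step left them, time stands still between calls to the robot, and variables do not carry over. Pictures are saved under pics/ and viewed, at most 10 in all, crops included, and the job is handed in when it is done.

```bash
ls; mkdir -p pics
cat > h.py <<'E'
import numpy as np, cv2
from rig import *
def snap(n,f):
    im=grab_frame(n); cv2.imwrite('pics/'+f,cv2.cvtColor(im,cv2.COLOR_RGB2BGR)); return im
def ray(c,u,v):
    K=np.array(c['K']);R=np.array(c['R']);t=np.array(c['t']).ravel()
    d=np.array([(u-K[0,2])/K[0,0],(v-K[1,2])/K[1,1]]);s=d.copy()
    for _ in range(20): s=d/(1+c['k1']*(s@s))
    return -R.T@t, R.T@np.array([s[0],s[1],1.])
def onz(c,u,v,z):
    o,d=ray(c,u,v); return o+d*(z-o[2])/d[2]
def proj(c,X):
    p=np.array(c['R'])@np.array(X,float)+np.array(c['t']).ravel(); s=p[:2]/p[2]; s=s*(1+c['k1']*(s@s))
    K=np.array(c['K']); return K[0,0]*s[0]+K[0,2],K[1,1]*s[1]+K[1,2]
E
python3 - <<'E'
from h import *
print(sense())
for n in('top','scene'):
    snap(n,n+'0.png'); c=get_calibration(n); print(n,c, -np.array(c['R']).T@np.array(c['t']).ravel())
E
```

```text
pics
{'clock': 0.0, 'qpos': array([-1.34137379e+00,  3.53671693e-01,  1.63411530e+00,  8.86216937e-08,
        1.15519520e+00, -2.42766711e-03]), 'qvel': array([ 0.0009303 , -0.00037219,  0.0003834 , -0.00112388, -0.00164825,
        0.00095049]), 'joint_efforts': array([ 3.18549592e-04, -6.05253983e+01, -3.42062545e+01, -5.19969706e-05,
        9.11536772e-03,  5.64763383e-06]), 'eef_pos': array([ 143.48912872, -607.82816675,  230.5550314 ]), 'tcp_rot': array([-3.14020312e+00, -3.45435675e-06,  2.31850166e-01]), 'contact_force': array([ 0.34897759, -0.14481121,  0.56958518]), 'wrist_torque': array([-0.0516704 , -0.03603927, -0.03696938]), 'grasp_force': 0.0, 'opening': 1.003808313808254}
top {'K': array([[572.67300363,   0.        , 316.72508047],
       [  0.        , 572.67300363, 248.4897893 ],
       [  0.        ,   0.        ,   1.        ]]), 'k1': 0.048907246712820596, 'R': array([[ 0.00576267, -0.99995379, -0.00769541],
       [-0.97434295, -0.00388326, -0.22503495],
       [ 0.22499467,  0.00879477, -0.9743203 ]]), 't': array([   4.43486569,  489.28806671, 1602.41807181])} [ 116.17330014   -7.75820212 1671.4095045 ]
scene {'K': array([[491.41740953,   0.        , 324.94640379],
       [  0.        , 491.41740953, 236.66009774],
       [  0.        ,   0.        ,   1.        ]]), 'k1': -0.05629420938059392, 'R': array([[-0.67323584,  0.73942477,  0.00212416],
       [ 0.58479164,  0.5341982 , -0.61045149],
       [-0.45251768, -0.40973563, -0.7920508 ]]), 't': array([ 307.19029078, -208.26213699, 1490.56206698])} [1003.10715775  494.84553475 1052.81441612]
```

View pics/top0.png

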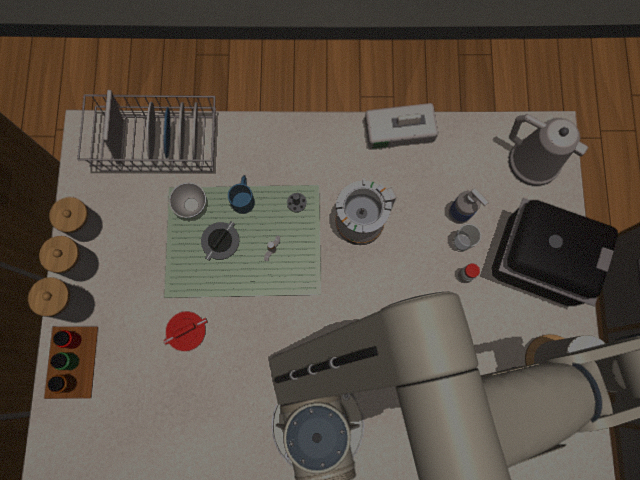

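View pics/scene0.png

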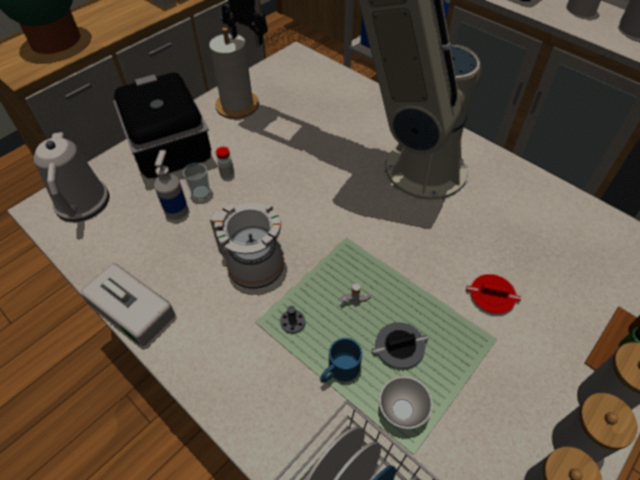

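Top view: lid (220,240), grey with a black bar, against the red lookalike (186,331); the grey one is meant. Blade (272,245), with a pale hub and steel wings, against the whisk disc (297,203), which is dark and round. The chopper is at about (362,210). I'll confirm in one enlarged crop.

Run:
```python
from h import *
a=cv2.imread('pics/top0.png')[175:300,190:400]; b=cv2.imread('pics/scene0.png')[190:370,200:430]
a=cv2.resize(a,(672,400),interpolation=cv2.INTER_CUBIC)
cv2.imwrite('pics/c1.png',np.clip(a*1.3,0,255).astype('uint8'))
```

```text
(no output)
```

View pics/c1.png

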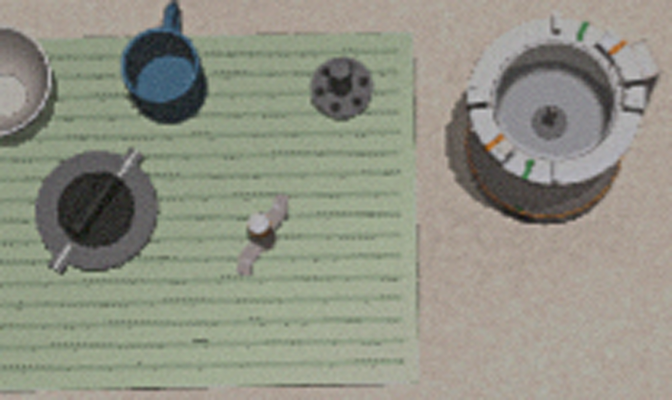

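The crop confirms the grey lid at crop (97,210), the S-blade at (260,222) and the whisk disc at (342,85). On the collar, the greens are at (584,31) and (528,170) and the oranges at (617,47) and (495,143). Next I'll measure from these.

Run:
```python
from h import *
def blobs(im,m,box,amin=2):
    x0,y0,x1,y1=box; mm=np.zeros(m.shape,np.uint8); mm[y0:y1,x0:x1]=m[y0:y1,x0:x1]
    n,l,s,c=cv2.connectedComponentsWithStats(mm); return [(s[i,4],*np.round(c[i],1)) for i in range(1,n) if s[i,4]>=amin]
for n,cb,lb,bb in(('top',(330,170,400,245),(195,215,250,265),(255,230,290,265)),('scene',(205,200,290,260),(360,315,440,375),(335,280,380,310))):
    im=cv2.imread(f'pics/{n}0.png'); h=cv2.cvtColor(im,cv2.COLOR_BGR2HSV); c=get_calibration(n)
    H,S,V=[h[...,i].astype(int) for i in range(3)]
    for nm,m,box,z in(('green',(H>45)&(H<85)&(S>80),cb,160),('orange',(H>5)&(H<22)&(S>110)&(V>90),cb,172),('blade',(H>=0)&(H<30)&(S>30)&(V>90),bb,66),
        ('black',(V<60),lb,42),('grey',(S<45),lb,15)):
        for b in blobs(im,m,box,2 if nm in('green','orange','blade') else 30): print(n,nm,b,np.round(onz(c,b[1],b[2],z),1))
```

```text
top green (np.int32(6), np.float64(371.5), np.float64(184.0)) [ 649.5 -145.1  160. ]
top green (np.int32(8), np.float64(354.5), np.float64(227.5)) [524.4 -96.9 160. ]
top orange (np.int32(10), np.float64(382.5), np.float64(189.5)) [ 629.4 -173.9  172. ]
top orange (np.int32(10), np.float64(344.0), np.float64(219.1)) [544.7 -67.9 172. ]
top orange (np.int32(3), np.float64(358.0), np.float64(242.0)) [ 480.8 -105.2  172. ]
top orange (np.int32(2), np.float64(364.5), np.float64(242.0)) [ 480.9 -122.7  172. ]
top blade (np.int32(3), np.float64(274.3), np.float64(244.3)) [498.8 129.1  66. ]
top black (np.int32(460), np.float64(219.5), np.float64(240.0)) [516.8 292.   42. ]
top grey (np.int32(2490), np.float64(222.1), np.float64(239.6)) [524.7 289.3  15. ]
scene orange (np.int32(14), np.float64(218.5), np.float64(220.6)) [ 632.  -175.4  172. ]
scene orange (np.int32(13), np.float64(276.8), np.float64(223.5)) [546.5 -68.8 172. ]
scene blade (np.int32(3), np.float64(352.3), np.float64(288.0)) [508.5 134.3  66. ]
scene black (np.int32(769), np.float64(400.4), np.float64(344.0)) [535.6 299.8  42. ]
scene black (np.int32(82), np.float64(393.5), np.float64(363.6)) [582.8 316.8  42. ]
scene grey (np.int32(1801), np.float64(399.9), np.float64(344.9)) [525.7 295.1  15. ]
```

Checks: the greens are 134 mm apart (132 expected) and the oranges 136 (136 expected). That puts the chopper at about (588,-121) with yaw about -21.3°. The blade is near (498,137) and the lid near (522,290) with yaw about -35°. Next I'll check the wrist camera's mount.

Run:
```python
from h import *
import rig; print([n for n in dir(rig) if not n.startswith('__')], getattr(rig,'grip_depth',None))
s=sense(); c=get_calibration('wrist'); R=np.array(c['R']); p=-R.T@np.array(c['t']).ravel()
from scipy.spatial.transform import Rotation as Ro
T=Ro.from_euler('xyz',s['tcp_rot']).as_matrix()
print('cam in tool',T.T@(p-s['eef_pos']),'axes in tool\n',np.round(R@T,3),c['K'][0,0])
for t,u,v,z in(('top',271.2,244.4,66),('top',296.9,201.6,66)): print(onz(get_calibration(t),u,v,z))
```

```text
['MotionError', 'get_calibration', 'grab_frame', 'grip_depth', 'sense', 'sign_off'] 18.700000000000003
cam in tool [  71.19762164    0.25971221 -141.77881609] axes in tool
 [[ 0.     1.    -0.001]
 [-0.958  0.    -0.285]
 [-0.285  0.001  0.958]] 420.51770667939013
[498.47970962 138.05091194  66.        ]
[627.78616915  65.68224829  66.        ]
```

```bash
python3 -m creep '[{"x":0,"z":-20,"rz":-0.1}]'
```

```text
schema error: expected keys x, y, z, rx, ry, rz, hand
```

```bash
python3 -m creep '[{"x":20,"y":-25,"z":-10,"rx":0,"ry":0,"rz":0,"hand":60},{"x":32,"y":-40,"z":-10,"rx":0,"ry":0,"rz":0,"hand":60},{"x":32,"y":-40,"z":0,"rx":0,"ry":0,"rz":0,"hand":60},{"x":32,"y":-40,"z":0,"rx":0,"ry":0,"rz":0,"hand":60},{"x":32,"y":-40,"z":0,"rx":0,"ry":0,"rz":0,"hand":60},{"x":32,"y":-40,"z":0,"rx":0,"ry":0,"rz":0,"hand":60},{"x":32,"y":-40,"z":0,"rx":0,"ry":0,"rz":0,"hand":60},{"x":32,"y":-40,"z":0,"rx":0,"ry":0,"rz":0,"hand":60},{"x":32,"y":-40,"z":0,"rx":0,"ry":0,"rz":0,"hand":60},{"x":32,"y":-40,"z":0,"rx":0,"ry":0,"rz":0,"hand":60},{"x":32,"y":-40,"z":0,"rx":0,"ry":0,"rz":0,"hand":60},{"x":32,"y":-40,"z":0,"rx":0,"ry":0,"rz":0,"hand":60},{"x":32,"y":-40,"z":0,"rx":0,"ry":0,"rz":0,"hand":60},{"x":32,"y":-40,"z":0,"rx":0,"ry":0,"rz":0,"hand":60},{"x":32,"y":-40,"z":0,"rx":0,"ry":0,"rz":0,"hand":60},{"x":32,"y":-40,"z":0,"rx":0,"ry":0,"rz":0,"hand":60},{"x":20,"y":-20,"z":0,"rx":0,"ry":0,"rz":0,"hand":60},{"x":0,"y":0,"z":0,"rx":0,"ry":0,"rz":0,"hand":60},{"x":0,"y":0,"z":0,"rx":0,"ry":0,"rz":0,"hand":60}]'
python3 - <<'E'
from h import *
snap('wrist','w1.png'); c=get_calibration('wrist'); print(sense()['eef_pos'],sense()['tcp_rot'],proj(c,[498,138,66]))
np.save('w1c.npy',c,allow_pickle=True)
E
```

```text
clock: 2.48
eef_pos: [500.8, 138.4, 250.9]
tcp_rot: [3.141, 0.001, 0.232]
contact_force: [-0.2, 0.4, -0.3]
opening: 0.705
grasp_force: 0.0
[500.83722424 138.1395419  251.03182472] [3.14138045e+00 9.67040444e-04 2.31355274e-01] (np.float64(319.36999906927747), np.float64(209.2773707377146))
```

View pics/w1.png

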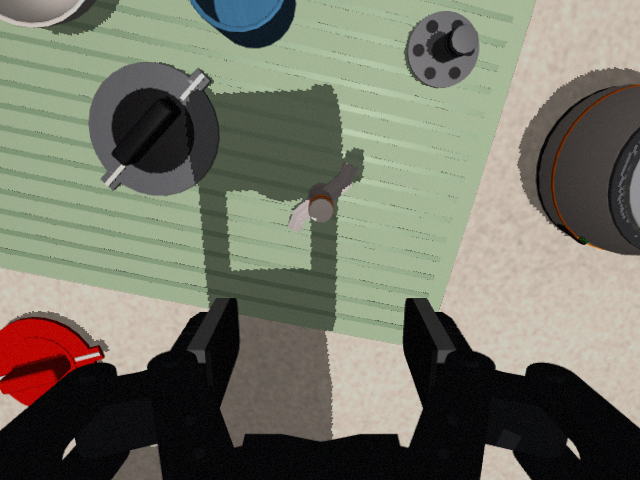

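Wrist view: the blade top is at (320,209), and the top-camera estimate predicted (319,209), so the blade stands at (498,138). The lid's stripe ends are at (206,75) and (107,184).

Run:
```python
from h import *
c=np.load('w1c.npy',allow_pickle=True).item()
a=onz(c,206,75,15);b=onz(c,107,184,15); print(a,b,(a+b)/2,np.linalg.norm(a-b),np.degrees(np.arctan2(*(a-b)[1::-1])))
print(onz(c,320,209,66))
s=sense();R=[np.cos(s['tcp_rot'][2]),np.sin(s['tcp_rot'][2])]
d=np.array([498.3-s['eef_pos'][0],138-s['eef_pos'][1]]); print('tool',d@R,d@[R[1],-R[0]])
```

```text
[577.97522604 255.36206768  15.        ] [465.52574927 329.05318599  15.        ] [521.75048766 292.20762684  15.        ] 134.44428491082238 -33.23788630523547
[498.33446374 137.56416259  66.        ]
tool -2.5016203044145304 -0.4459536253327284
```

```bash
python3 -m creep '[{"x":-2.5,"y":-0.4,"z":20,"rx":0,"ry":0,"rz":0,"hand":60},{"x":0,"y":0,"z":40,"rx":0,"ry":0,"rz":0,"hand":60},{"x":0,"y":0,"z":50,"rx":0,"ry":0,"rz":0,"hand":60},{"x":0,"y":0,"z":50,"rx":0,"ry":0,"rz":0,"hand":60},{"x":0,"y":0,"z":30,"rx":0,"ry":0,"rz":0,"hand":60},{"x":0,"y":0,"z":18,"rx":0,"ry":0,"rz":0,"hand":60},{"x":0,"y":0,"z":0,"rx":0,"ry":0,"rz":0,"hand":60},{"x":0,"y":0,"z":0,"rx":0,"ry":0,"rz":0,"hand":10},{"x":0,"y":0,"z":0,"rx":0,"ry":0,"rz":0,"hand":10},{"x":0,"y":0,"z":0,"rx":0,"ry":0,"rz":0,"hand":10},{"x":0,"y":0,"z":0,"rx":0,"ry":0,"rz":0,"hand":10},{"x":0,"y":0,"z":0,"rx":0,"ry":0,"rz":0,"hand":10}]' 40
```

```text
clock: 4.03
eef_pos: [499.8, 138.8, 44.4]
tcp_rot: [3.141, -0.002, 0.232]
contact_force: [-0.2, -2.4, 8.0]
opening: 0.217
grasp_force: 38.9
```

```bash
python3 -m creep '[{"x":0,"y":0,"z":-15,"rx":0,"ry":0,"rz":0,"hand":10},{"x":0,"y":0,"z":-40,"rx":0,"ry":0,"rz":0,"hand":10},{"x":0,"y":0,"z":-50,"rx":0,"ry":0,"rz":0,"hand":10},{"x":0,"y":0,"z":-50,"rx":0,"ry":0,"rz":0,"hand":10},{"x":0,"y":0,"z":-50,"rx":0,"ry":0,"rz":0,"hand":10},{"x":0,"y":0,"z":-30,"rx":0,"ry":0,"rz":0,"hand":10},{"x":2,"y":20,"z":0,"rx":0,"ry":0,"rz":0,"hand":10},{"x":4,"y":40,"z":0,"rx":0,"ry":0,"rz":0,"hand":10},{"x":4,"y":40,"z":0,"rx":0,"ry":0,"rz":0,"hand":10},{"x":4,"y":40,"z":0,"rx":0,"ry":0,"rz":0,"hand":10},{"x":4,"y":40,"z":0,"rx":0,"ry":0,"rz":0,"hand":10},{"x":4,"y":40,"z":0,"rx":0,"ry":0,"rz":0,"hand":10},{"x":4,"y":33,"z":0,"rx":0,"ry":0,"rz":0,"hand":10},{"x":0,"y":20,"z":0,"rx":0,"ry":0,"rz":0,"hand":10},{"x":0,"y":0,"z":0,"rx":0,"ry":0,"rz":0,"hand":10},{"x":0,"y":0,"z":0,"rx":0,"ry":0,"rz":0,"hand":10},{"x":0,"y":0,"z":0,"rx":0,"ry":0,"rz":0,"hand":10}]'
python3 - <<'E'
from h import *
snap('wrist','w2.png'); c=get_calibration('wrist'); print(sense()['eef_pos'],sense()['contact_force'])
np.save('w2c.npy',c,allow_pickle=True)
E
```

```text
clock: 6.15
eef_pos: [586.7, -120.0, 278.4]
tcp_rot: [-3.141, 0.0, 0.233]
contact_force: [-0.5, -0.4, -0.7]
opening: 0.217
grasp_force: 39.2
[ 586.81555187 -120.07898647  278.46049854] [-0.40496329  0.57037701 -0.56040586]
```

View pics/w2.png

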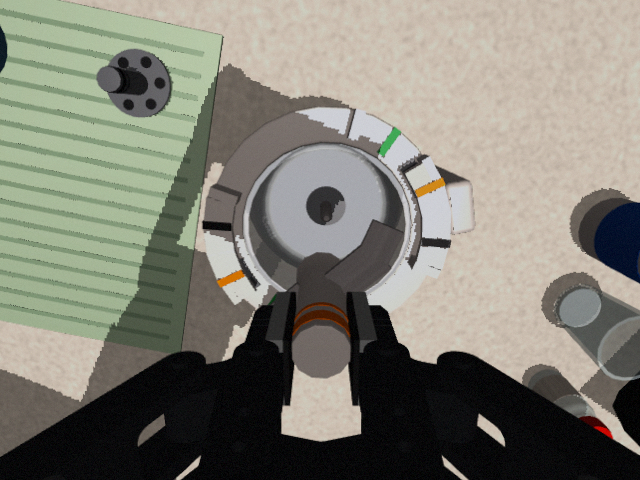

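Wrist view over the chopper: oranges at (429,187) and (231,279), black lock marks at (436,243) and (217,226), green at (390,142), and the blade held upright.

Run:
```python
from h import *
c=np.load('w2c.npy',allow_pickle=True).item()
im=cv2.imread('pics/w2.png');h=cv2.cvtColor(im,cv2.COLOR_BGR2HSV);H,S,V=[h[...,i].astype(int) for i in range(3)]
m=((H>8)&(H<25)&(S>150)&(V>120)).astype('uint8'); m[:,:200]=0;m[:150]=0;m[295:]=0;m[:,460:]=0
n,l,s,q=cv2.connectedComponentsWithStats(m); q=[q[i] for i in range(1,n) if s[i,4]>40]; print(q)
for (p,r) in((q[0],q[1]),((436,243),(217,226))):
    a=onz(c,*p,172);b=onz(c,*r,172);print((a+b)/2,np.linalg.norm(a-b),np.degrees(np.arctan2(*(a-b)[1::-1])))
print('spindle',onz(c,326,212,131), proj(c,[588,-121,131]),proj(c,[588,-121,89]))
u=onz(c,320,360,278-44+66); print('hub top',u)
```

```text
[array([429.78242678, 186.9832636 ]), array([230.2       , 278.23902439])]
[ 587.368192   -124.23678388  172.        ] 135.71411272950516 -51.16526873951196
[ 587.11095974 -124.53551328  172.        ] 135.35994047137464 -81.27652690439837
spindle [ 591.59656349 -123.21360133  131.        ] (np.float64(321.7634931915191), np.float64(216.1245973341468)) (np.float64(321.6129012939069), np.float64(203.76490535277372))
hub top [ 580.58075735 -121.67365077  300.        ]
```

```bash
python3 -m creep '[{"x":1.1,"y":2.7,"z":15,"rx":0,"ry":0,"rz":0,"hand":10},{"x":0,"y":0,"z":30,"rx":0,"ry":0,"rz":0,"hand":10},{"x":0,"y":0,"z":30,"rx":0,"ry":0,"rz":0,"hand":10},{"x":0,"y":0,"z":15,"rx":0,"ry":0,"rz":0,"hand":10},{"x":0,"y":0,"z":6,"rx":0,"ry":0,"rz":0,"hand":10},{"x":0,"y":0,"z":6,"rx":0,"ry":0,"rz":0,"hand":10},{"x":0,"y":0,"z":6,"rx":0,"ry":0,"rz":0,"hand":10},{"x":0,"y":0,"z":6,"rx":0,"ry":0,"rz":0,"hand":10},{"x":0,"y":0,"z":6,"rx":0,"ry":0,"rz":0,"hand":10},{"x":0,"y":0,"z":0,"rx":0,"ry":0,"rz":0,"hand":10}]'
```

```text
clock: 7.45
eef_pos: [588.4, -123.3, 157.8]
tcp_rot: [-3.141, 0.001, 0.232]
contact_force: [0.2, 0.9, -0.8]
opening: 0.22
grasp_force: 39.2
```

```bash
python3 -m creep '[{"x":0,"y":0,"z":6,"rx":0,"ry":0,"rz":0,"hand":10},{"x":0,"y":0,"z":6,"rx":0,"ry":0,"rz":0,"hand":10},{"x":0,"y":0,"z":5,"rx":0,"ry":0,"rz":0,"hand":10},{"x":0,"y":0,"z":4,"rx":0,"ry":0,"rz":0,"hand":10},{"x":0,"y":0,"z":3,"rx":0,"ry":0,"rz":0,"hand":10},{"x":0,"y":0,"z":1.5,"rx":0,"ry":0,"rz":0,"hand":10},{"x":0,"y":0,"z":0,"rx":0,"ry":0,"rz":0,"hand":10}]'
```

```text
clock: 8.32
eef_pos: [588.7, -123.4, 132.8]
tcp_rot: [-3.142, 0.0, 0.232]
contact_force: [-0.1, 0.5, -0.4]
opening: 0.214
grasp_force: 39.2
```

```bash
python3 -m creep '[{"x":0,"y":0,"z":1,"rx":0,"ry":0,"rz":0,"hand":10},{"x":0,"y":0,"z":1,"rx":0,"ry":0,"rz":0,"hand":10},{"x":0,"y":0,"z":0.5,"rx":0,"ry":0,"rz":0,"hand":10},{"x":0,"y":0,"z":0,"rx":0,"ry":0,"rz":0,"hand":10}]'
```

```text
clock: 8.82
eef_pos: [588.6, -123.4, 130.2]
tcp_rot: [-3.142, 0.0, 0.232]
contact_force: [-0.5, 0.6, -1.1]
opening: 0.215
grasp_force: 39.2
```

```bash
python3 -m creep '[{"x":0,"y":0,"z":1,"rx":0,"ry":0,"rz":0,"hand":10},{"x":0,"y":0,"z":1,"rx":0,"ry":0,"rz":0,"hand":10},{"x":0,"y":0,"z":0,"rx":0,"ry":0,"rz":0,"hand":45},{"x":0,"y":0,"z":0,"rx":0,"ry":0,"rz":0,"hand":45},{"x":0,"y":0,"z":0,"rx":0,"ry":0,"rz":0,"hand":45},{"x":0,"y":0,"z":0,"rx":0,"ry":0,"rz":0,"hand":45},{"x":0,"y":0,"z":-10,"rx":0,"ry":0,"rz":0,"hand":45},{"x":0,"y":0,"z":-30,"rx":0,"ry":0,"rz":0,"hand":45},{"x":0,"y":0,"z":-50,"rx":0,"ry":0,"rz":0,"hand":45},{"x":0,"y":0,"z":-50,"rx":0,"ry":0,"rz":0,"hand":45},{"x":0,"y":0,"z":-10,"rx":0,"ry":0,"rz":0,"hand":45},{"x":0,"y":0,"z":0,"rx":0,"ry":0,"rz":0,"hand":45},{"x":0,"y":0,"z":0,"rx":0,"ry":0,"rz":0,"hand":45}]'
python3 - <<'E'
from h import *
snap('wrist','w3.png'); c=get_calibration('wrist'); print(sense()['eef_pos'],sense()['contact_force'])
np.save('w3c.npy',c,allow_pickle=True)
print(proj(c,[587.8,-122.5,155]))
E
```

```text
clock: 10.45
eef_pos: [587.8, -123.2, 276.8]
tcp_rot: [-3.141, 0.002, 0.232]
contact_force: [0.0, -0.1, 0.5]
opening: 0.523
grasp_force: 0.0
[ 587.79886754 -123.18556692  276.59446988] [-0.19727978 -0.34192673 -0.13099315]
(np.float64(319.2030916445609), np.float64(226.27708312786783))
```

View pics/w3.png

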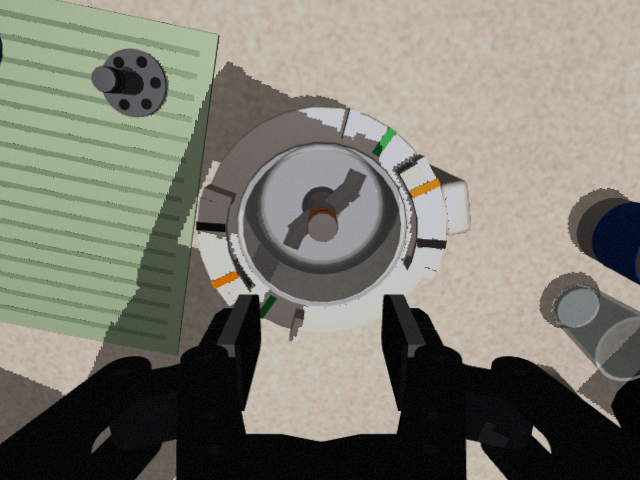

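The blade stands on the spindle with its top at (323,226); a seated hub top was predicted at (319,226). Both greens are visible, at (385,142) and (268,306), and the oranges at (425,188) and (225,280).

Run:
```python
from h import *
c=np.load('w3c.npy',allow_pickle=True).item()
im=cv2.imread('pics/w3.png');h=cv2.cvtColor(im,cv2.COLOR_BGR2HSV);H,S,V=[h[...,i].astype(int) for i in range(3)]
def two(m):
    m=m.astype('uint8'); m[:,:195]=0;m[:100]=0;m[330:]=0;m[:,460:]=0;m[190:270,260:380]=0
    n,l,s,q=cv2.connectedComponentsWithStats(m); i=np.argsort(-s[1:,4])[:2]+1; return q[i]
for m,z in(((H>8)&(H<25)&(S>150)&(V>120),172),((H>50)&(H<85)&(S>130),160)):
    q=two(m);q=q[np.argsort(q[:,1])];a,b=[onz(c,*p,z) for p in q];print(q.round(1).tolist(),(a+b)/2,np.linalg.norm(a-b),np.degrees(np.arctan2(*(a-b)[1::-1])))
for z in(155,157,160): print(z,onz(c,323,225.5,z))
```

```text
[[425.0, 187.5], [224.5, 279.4]] [ 587.27490385 -124.11363817  172.        ] 135.71275466125465 -51.159344829392275
[[383.8, 141.4], [266.4, 306.2]] [ 588.01274852 -124.09486556  160.        ] 131.86563248677362 -21.156004197074992
155 [ 588.87360696 -124.77487366  155.        ]
157 [ 589.395337  -124.6411386  157.       ]
160 [ 590.17793206 -124.440536    160.        ]
```

Seating confirmed: the hub top ray at 155 mm is within 1.5 mm of the collar's centre. Next I turn the tool to the lid's bar and go above the lid.

```bash
python3 -m creep '[{"x":0,"y":0,"z":0,"rx":0,"ry":0,"rz":-0.18,"hand":60},{"x":0,"y":0,"z":0,"rx":0,"ry":0,"rz":-0.18,"hand":60},{"x":0,"y":0,"z":0,"rx":0,"ry":0,"rz":-0.18,"hand":60},{"x":0,"y":0,"z":0,"rx":0,"ry":0,"rz":-0.18,"hand":60},{"x":0,"y":0,"z":0,"rx":0,"ry":0,"rz":-0.18,"hand":60},{"x":0,"y":0,"z":0,"rx":0,"ry":0,"rz":-0.18,"hand":60},{"x":0,"y":0,"z":0,"rx":0,"ry":0,"rz":-0.18,"hand":60},{"x":0,"y":0,"z":0,"rx":0,"ry":0,"rz":-0.18,"hand":60},{"x":0,"y":0,"z":0,"rx":0,"ry":0,"rz":-0.18,"hand":60},{"x":0,"y":0,"z":0,"rx":0,"ry":0,"rz":-0.18,"hand":60},{"x":0,"y":0,"z":0,"rx":0,"ry":0,"rz":-0.18,"hand":60},{"x":0,"y":0,"z":0,"rx":0,"ry":0,"rz":-0.18,"hand":60},{"x":0,"y":0,"z":0,"rx":0,"ry":0,"rz":-0.17,"hand":60},{"x":0,"y":0,"z":0,"rx":0,"ry":0,"rz":0,"hand":60}]' && python3 -m creep '[{"x":14,"y":15.5,"z":0,"rx":0,"ry":0,"rz":0,"hand":60},{"x":28,"y":31,"z":0,"rx":0,"ry":0,"rz":0,"hand":60},{"x":28,"y":31,"z":0,"rx":0,"ry":0,"rz":0,"hand":60},{"x":28,"y":31,"z":0,"rx":0,"ry":0,"rz":0,"hand":60},{"x":28,"y":31,"z":0,"rx":0,"ry":0,"rz":0,"hand":60},{"x":28,"y":31,"z":0,"rx":0,"ry":0,"rz":0,"hand":60},{"x":28,"y":31,"z":0,"rx":0,"ry":0,"rz":0,"hand":60},{"x":28,"y":31,"z":0,"rx":0,"ry":0,"rz":0,"hand":60},{"x":28,"y":31,"z":0,"rx":0,"ry":0,"rz":0,"hand":60},{"x":28,"y":31,"z":0,"rx":0,"ry":0,"rz":0,"hand":60},{"x":17,"y":17,"z":0,"rx":0,"ry":0,"rz":0,"hand":60},{"x":0,"y":0,"z":0,"rx":0,"ry":0,"rz":0,"hand":60},{"x":0,"y":0,"z":0,"rx":0,"ry":0,"rz":0,"hand":60}]'
python3 - <<'E'
from h import *
snap('wrist','w4.png'); c=get_calibration('wrist'); print(sense()['eef_pos'],sense()['qpos'])
np.save('w4c.npy',c,allow_pickle=True)
print(proj(c,[521.8,292.2,15]))
E
```

```text
clock: 12.25
eef_pos: [588.2, -123.2, 277.0]
tcp_rot: [-3.141, -0.002, 2.561]
contact_force: [0.1, 0.1, -0.9]
opening: 0.705
grasp_force: 0.0
clock: 13.88
eef_pos: [522.1, 292.0, 278.0]
tcp_rot: [-3.141, -0.0, 2.561]
contact_force: [-0.1, -1.2, 0.1]
opening: 0.698
grasp_force: 0.0
[522.34144234 291.64580726 278.14876705] [ 5.06872939e-01  2.71157077e-01  1.64075943e+00 -2.85382440e-04
  1.23016486e+00 -4.82787030e-01]
(np.float64(322.7891572587294), np.float64(190.63682973259466))
```

View pics/w4.png

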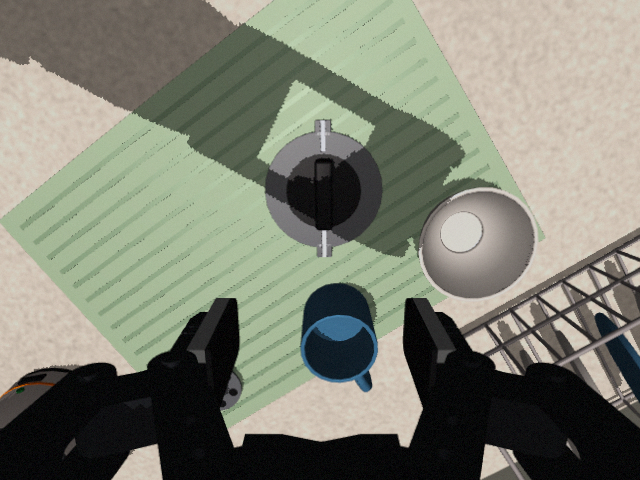

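The lid is straight under the hand: stripe ends at (323,120) and (324.5,257), with the bar vertical in the picture around (324,194).

Run:
```python
from h import *
c=np.load('w4c.npy',allow_pickle=True).item()
for z in(15,17):
    a=onz(c,323,120,z);b=onz(c,324.5,257,z); m=(a+b)/2;print(m,np.linalg.norm(a-b),np.degrees(np.arctan2(*(b-a)[1::-1])))
s=sense();y=s['tcp_rot'][2];d=(m-s['eef_pos'])[:2];print('tool',d@[np.cos(y),np.sin(y)],d@[np.sin(y),-np.cos(y)], y, onz(c,324,194,44))
```

```text
[523.10131554 292.50803785  15.        ] 134.5739401170597 -32.54399119984276
[522.79521267 292.69753511  17.        ] 133.9092477173816 -32.54399119984275
tool 0.19798460579810595 1.1282025892910283 2.560551705918057 [520.62698027 294.20288586  44.        ]
```

```bash
python3 -m creep '[{"x":0,"y":1,"z":25,"rx":0,"ry":0,"rz":-0.01,"hand":60},{"x":0,"y":0,"z":50,"rx":0,"ry":0,"rz":0,"hand":60},{"x":0,"y":0,"z":50,"rx":0,"ry":0,"rz":0,"hand":60},{"x":0,"y":0,"z":50,"rx":0,"ry":0,"rz":0,"hand":60},{"x":0,"y":0,"z":40,"rx":0,"ry":0,"rz":0,"hand":60},{"x":0,"y":0,"z":25,"rx":0,"ry":0,"rz":0,"hand":60},{"x":0,"y":0,"z":12,"rx":0,"ry":0,"rz":0,"hand":60},{"x":0,"y":0,"z":5,"rx":0,"ry":0,"rz":0,"hand":60},{"x":0,"y":0,"z":0,"rx":0,"ry":0,"rz":0,"hand":60},{"x":0,"y":0,"z":0,"rx":0,"ry":0,"rz":0,"hand":5},{"x":0,"y":0,"z":0,"rx":0,"ry":0,"rz":0,"hand":5},{"x":0,"y":0,"z":0,"rx":0,"ry":0,"rz":0,"hand":5},{"x":0,"y":0,"z":0,"rx":0,"ry":0,"rz":0,"hand":5},{"x":0,"y":0,"z":0,"rx":0,"ry":0,"rz":0,"hand":5},{"x":0,"y":0,"z":0,"rx":0,"ry":0,"rz":0,"hand":5}]' 80
```

```text
clock: 15.8
eef_pos: [523.4, 293.3, 22.1]
tcp_rot: [3.141, 0.0, 2.572]
contact_force: [-1.0, -1.8, 6.7]
opening: 0.171
grasp_force: 78.0
```

```bash
python3 -m creep '[{"x":0,"y":0,"z":-8,"rx":0,"ry":0,"rz":0,"hand":5},{"x":0,"y":0,"z":-20,"rx":0,"ry":0,"rz":0,"hand":5},{"x":0,"y":0,"z":-35,"rx":0,"ry":0,"rz":0,"hand":5},{"x":0,"y":0,"z":-35,"rx":0,"ry":0,"rz":0,"hand":5},{"x":0,"y":0,"z":-35,"rx":0,"ry":0,"rz":0,"hand":5},{"x":0,"y":0,"z":-35,"rx":0,"ry":0,"rz":0,"hand":5},{"x":0,"y":0,"z":-35,"rx":0,"ry":0,"rz":0,"hand":5},{"x":0,"y":0,"z":-20,"rx":0,"ry":0,"rz":0,"hand":5},{"x":0,"y":0,"z":-7,"rx":0,"ry":0,"rz":0,"hand":5},{"x":0,"y":0,"z":0,"rx":0,"ry":0,"rz":0,"hand":5}]' && python3 -m creep '[{"x":-6,"y":-7,"z":0,"rx":0,"ry":0,"rz":0,"hand":5},{"x":-13,"y":-14,"z":0,"rx":0,"ry":0,"rz":0,"hand":5},{"x":-20,"y":-23,"z":0,"rx":0,"ry":0,"rz":0,"hand":5},{"x":-24,"y":-27,"z":0,"rx":0,"ry":0,"rz":0,"hand":5},{"x":-24,"y":-27,"z":0,"rx":0,"ry":0,"rz":0,"hand":5},{"x":-24,"y":-27,"z":0,"rx":0,"ry":0,"rz":0,"hand":5},{"x":-24,"y":-27,"z":0,"rx":0,"ry":0,"rz":0,"hand":5},{"x":-24,"y":-27,"z":0,"rx":0,"ry":0,"rz":0,"hand":5},{"x":-24,"y":-27,"z":0,"rx":0,"ry":0,"rz":0,"hand":5},{"x":-24,"y":-27,"z":0,"rx":0,"ry":0,"rz":0,"hand":5},{"x":-24,"y":-27,"z":0,"rx":0,"ry":0,"rz":0,"hand":5},{"x":-20,"y":-23,"z":0,"rx":0,"ry":0,"rz":0,"hand":5},{"x":-14,"y":-17,"z":0,"rx":0,"ry":0,"rz":0,"hand":5},{"x":-9,"y":-10,"z":0,"rx":0,"ry":0,"rz":0,"hand":5},{"x":-5,"y":-6,"z":0,"rx":0,"ry":0,"rz":0,"hand":5},{"x":0,"y":0,"z":0,"rx":0,"ry":0,"rz":-0.07,"hand":5},{"x":0,"y":0,"z":0,"rx":0,"ry":0,"rz":-0.07,"hand":5},{"x":0,"y":0,"z":0,"rx":0,"ry":0,"rz":-0.06,"hand":5},{"x":0,"y":0,"z":0,"rx":0,"ry":0,"rz":0,"hand":5},{"x":0,"y":0,"z":0,"rx":0,"ry":0,"rz":0,"hand":5}]'
python3 - <<'E'
from h import *
snap('wrist','w5.png'); c=get_calibration('wrist'); print(sense()['eef_pos'],sense()['qpos'])
np.save('w5c.npy',c,allow_pickle=True)
E
```

```text
clock: 17.05
eef_pos: [523.0, 293.1, 251.8]
tcp_rot: [3.141, 0.0, 2.572]
contact_force: [-0.6, 0.1, -1.5]
opening: 0.171
grasp_force: 78.1
clock: 19.55
eef_pos: [587.6, -123.1, 251.3]
tcp_rot: [3.142, -0.0, 2.771]
contact_force: [-0.3, 0.2, -1.9]
opening: 0.167
grasp_force: 78.1
[ 587.58232368 -123.19983245  251.29117807] [-2.09209737e-01  2.96771132e-01  1.66687938e+00  6.21211254e-05
  1.17801047e+00 -1.40957714e+00]
```

View pics/w5.png

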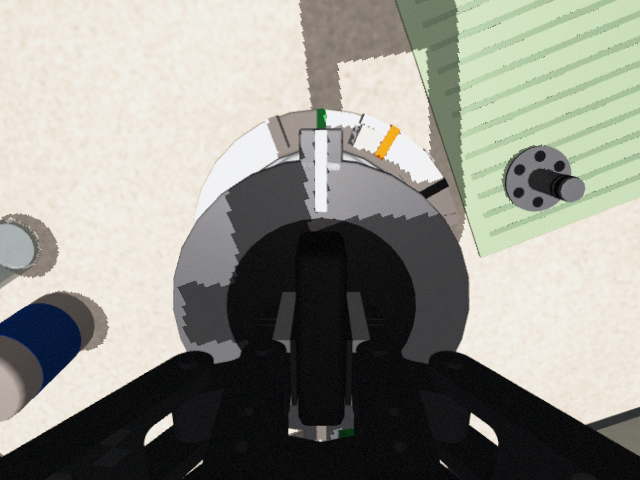

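The near stripe and tab (321,130–210) point straight at the green mark (321,118). I'll check the alignment numerically.

Run:
```python
from h import *
c=np.load('w5c.npy',allow_pickle=True).item(); s=sense()
y=s['tcp_rot'][2]; R=np.array([[np.cos(y),np.sin(y)],[np.sin(y),-np.cos(y)]])
im=cv2.imread('pics/w5.png');h=cv2.cvtColor(im,cv2.COLOR_BGR2HSV);H,S,V=[h[...,i].astype(int) for i in range(3)]
m=((H>50)&(H<85)&(S>130)).astype('uint8'); m[:,:280]=0;m[:,380:]=0
n,l,st,q=cv2.connectedComponentsWithStats(m)
for i in range(1,n):
    if st[i,4]>15: print('green',st[i],q[i],R@(onz(c,*q[i],160)[:2]-s['eef_pos'][:2]))
print('pred green', [proj(c,[587.7+k*66*np.cos(np.radians(-21.16)),-124.1+k*66*np.sin(np.radians(-21.16)),160]) for k in(1,-1)])
for p in((321,130),(321,205)): print('stripe',R@(onz(c,*p,s['eef_pos'][2]-20+15)[:2]-s['eef_pos'][:2]))
m=((H>10)&(H<28)&(S>150)&(V>150)).astype('uint8');m[:,:370]=0;m[:,420:]=0;m[:110]=0;m[170:]=0
print('orange', cv2.moments(m)['m10']/m.sum(),cv2.moments(m)['m01']/m.sum(),R@(onz(c,cv2.moments(m)['m10']/m.sum(),cv2.moments(m)['m01']/m.sum(),172)[:2]-s['eef_pos'][:2]), 68*np.cos(np.radians(30)),68*np.sin(np.radians(30)))
```

```text
green [317 109   9  19 141] [321.17021277 118.09929078] [70.71731952 -0.98547867]
green [339 429  16  10 108] [346.44444444 432.93518519] [-133.29541605   16.16955789]
pred green [(np.float64(321.4894674182356), np.float64(345.63233052639544)), (np.float64(321.37728021010423), np.float64(128.0162562349122))]
stripe [67.60834091 -0.97194912]
stripe [41.67215808 -0.96288446]
orange 386.8416149068323 142.15217391304347 [58.92007798 32.83211704] 58.889727457341834 33.99999999999999
```

The lid matches the collar within 0.3 mm and less than 1°, so I'll lower it.

```bash
python3 -m creep '[{"x":0,"y":0,"z":10,"rx":0,"ry":0,"rz":0,"hand":5},{"x":0,"y":0,"z":18,"rx":0,"ry":0,"rz":0,"hand":5},{"x":0,"y":0,"z":18,"rx":0,"ry":0,"rz":0,"hand":5},{"x":0,"y":0,"z":12,"rx":0,"ry":0,"rz":0,"hand":5},{"x":0,"y":0,"z":6,"rx":0,"ry":0,"rz":0,"hand":5},{"x":0,"y":0,"z":3,"rx":0,"ry":0,"rz":0,"hand":5},{"x":0,"y":0,"z":3,"rx":0,"ry":0,"rz":0,"hand":5},{"x":0,"y":0,"z":3,"rx":0,"ry":0,"rz":0,"hand":5},{"x":0,"y":0,"z":2,"rx":0,"ry":0,"rz":0,"hand":5},{"x":0,"y":0,"z":0,"rx":0,"ry":0,"rz":0,"hand":5}]'
```

```text
clock: 20.85
eef_pos: [587.6, -123.5, 176.3]
tcp_rot: [3.142, -0.0, 2.772]
contact_force: [-0.0, -0.2, -2.2]
opening: 0.175
grasp_force: 78.1
```

```bash
python3 -m creep '[{"x":0,"y":0,"z":2,"rx":0,"ry":0,"rz":0,"hand":5},{"x":0,"y":0,"z":1.5,"rx":0,"ry":0,"rz":0,"hand":5},{"x":0,"y":0,"z":1,"rx":0,"ry":0,"rz":0,"hand":5},{"x":0,"y":0,"z":1,"rx":0,"ry":0,"rz":0,"hand":5},{"x":0,"y":0,"z":0,"rx":0,"ry":0,"rz":0,"hand":5},{"x":0,"y":0,"z":0,"rx":0,"ry":0,"rz":0,"hand":5}]'
```

```text
clock: 21.6
eef_pos: [587.6, -123.5, 170.8]
tcp_rot: [3.142, -0.0, 2.772]
contact_force: [0.2, -0.9, -1.3]
opening: 0.174
grasp_force: 78.1
```

```bash
python3 -m creep '[{"x":0,"y":0,"z":1,"rx":0,"ry":0,"rz":0,"hand":5},{"x":0,"y":0,"z":0,"rx":0,"ry":0,"rz":0,"hand":5}]'; python3 -m creep '[{"x":0,"y":0,"z":1,"rx":0,"ry":0,"rz":0,"hand":5},{"x":0,"y":0,"z":0,"rx":0,"ry":0,"rz":0,"hand":5}]'
```

```text
clock: 21.85
eef_pos: [587.5, -123.5, 169.7]
tcp_rot: [3.142, -0.0, 2.772]
contact_force: [0.1, -0.5, -0.6]
opening: 0.164
grasp_force: 78.1
clock: 22.1
eef_pos: [587.5, -123.5, 168.7]
tcp_rot: [-3.142, -0.0, 2.772]
contact_force: [-0.0, -0.7, -1.2]
opening: 0.173
grasp_force: 78.1
```

```bash
for i in 1; do python3 -m creep '[{"x":0,"y":0,"z":1,"rx":0,"ry":0,"rz":0,"hand":5},{"x":0,"y":0,"z":0,"rx":0,"ry":0,"rz":0,"hand":5}]'; done; python3 -m creep '[{"x":0,"y":0,"z":1,"rx":0,"ry":0,"rz":0,"hand":5},{"x":0,"y":0,"z":0,"rx":0,"ry":0,"rz":0,"hand":5}]'
```

```text
clock: 22.35
eef_pos: [587.7, -123.5, 168.2]
tcp_rot: [3.142, 0.0, 2.772]
contact_force: [-2.0, 0.7, 4.7]
opening: 0.169
grasp_force: 78.8
clock: 22.6
eef_pos: [587.7, -123.5, 168.2]
tcp_rot: [3.142, 0.001, 2.772]
contact_force: [-5.3, 0.3, 13.4]
opening: 0.171
grasp_force: 80.3
```

```bash
python3 -m creep '[{"x":0,"y":0,"z":-0.5,"rx":0,"ry":0,"rz":0,"hand":5},{"x":0,"y":0,"z":0,"rx":0,"ry":0,"rz":0,"hand":5},{"x":0,"y":0,"z":0,"rx":0,"ry":0,"rz":0.04,"hand":5},{"x":0,"y":0,"z":0,"rx":0,"ry":0,"rz":0.04,"hand":5},{"x":0,"y":0,"z":0,"rx":0,"ry":0,"rz":0.04,"hand":5},{"x":0,"y":0,"z":0,"rx":0,"ry":0,"rz":0.04,"hand":5},{"x":0,"y":0,"z":0,"rx":0,"ry":0,"rz":0.04,"hand":5},{"x":0,"y":0,"z":0,"rx":0,"ry":0,"rz":0.04,"hand":5},{"x":0,"y":0,"z":0,"rx":0,"ry":0,"rz":0.04,"hand":5},{"x":0,"y":0,"z":0,"rx":0,"ry":0,"rz":0.04,"hand":5},{"x":0,"y":0,"z":0,"rx":0,"ry":0,"rz":0,"hand":5}]' 100; python3 -c "
from h import *
print(sense()['wrist_torque'])"
```

```text
clock: 23.98
eef_pos: [588.7, -123.6, 168.3]
tcp_rot: [3.14, 0.002, 2.452]
contact_force: [0.1, 0.6, 5.6]
opening: 0.164
grasp_force: 97.7
[0.06211861 0.06132039 0.05797541]
```

```bash
python3 -m creep '[{"x":0,"y":0,"z":0,"rx":0,"ry":0,"rz":0.04,"hand":5},{"x":0,"y":0,"z":0,"rx":0,"ry":0,"rz":0.04,"hand":5},{"x":0,"y":0,"z":0,"rx":0,"ry":0,"rz":0.04,"hand":5},{"x":0,"y":0,"z":0,"rx":0,"ry":0,"rz":0.04,"hand":5},{"x":0,"y":0,"z":0,"rx":0,"ry":0,"rz":0.04,"hand":5},{"x":0,"y":0,"z":0,"rx":0,"ry":0,"rz":0,"hand":5},{"x":0,"y":0,"z":0,"rx":0,"ry":0,"rz":0,"hand":5}]'
python3 - <<'E'
from h import *
print(sense()['wrist_torque'])
snap('wrist','w6.png'); c=get_calibration('wrist');np.save('w6c.npy',c,allow_pickle=True)
E
```

```text
clock: 24.85
eef_pos: [588.6, -123.6, 168.3]
tcp_rot: [3.14, 0.002, 2.252]
contact_force: [0.4, 0.6, 6.1]
opening: 0.168
grasp_force: 97.7
[0.04862678 0.05923639 0.10336975]
```

View pics/w6.png

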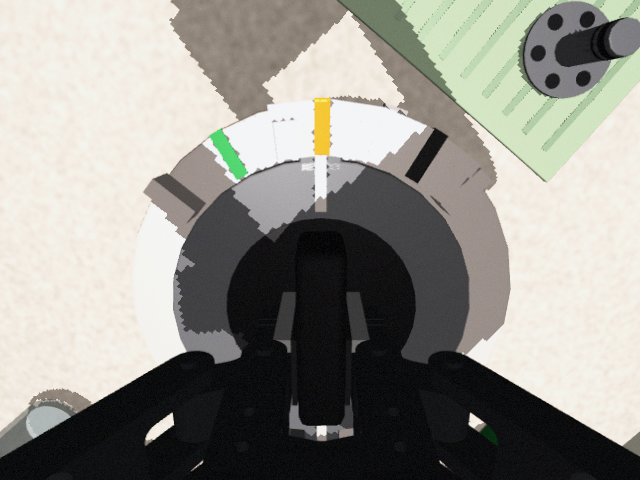

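The stripe (321,180) lines up with the orange mark (322,125), the tab is hidden under the roof, and the lid is level on the rim and gripped at 98 N. Handing in.

```bash
python3 -c "
from rig import *
s=sense();print(s['qvel'].round(3),s['grasp_force']);print(sign_off())"
```

```text
[ 0.    -0.001 -0.003  0.    -0.001 -0.   ] 97.69309043884277
the job is handed in; nothing more can be done
None
```

I seated the blade, fitted the lid and turned it to the orange pulse marks, then handed the job in at about 25 s with the lid still gripped at about 98 N and no click into the lock; `sign_off` returned no verdict, so the result is unconfirmed.

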